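Stand a wax stick in the clear socket of its stand

ROBOT

A 6-joint arm with a two-finger parallel gripper is mounted at the origin on a cart in front of the work surface, level with it; the furniture and walls round the work are solid. World frame = base frame: x ahead of the robot, y to its left, z up, the work surface at z = 0. Lengths are in m, angles in rad, forces in N, time in s.
With the tool pointing down it reaches from about 0.425 to 0.95 m from the base axis. Payload 3.5 kg.
Tool frame: the origin (TCP) lies between the finger pads; the fingertips stand 19 mm ahead of it and the grasp point (between the pads) is the TCP (ctrl.nose_length is the distance from the TCP to the fingertips, in m); z points along the fingers, y is the line along which they close (so a half turn about z gives the same grasp; the last joint's range is limited). The gripper opens to 85 mm and grips with 20 to 120 N. Pads are 22 mm wide; open, the fingers measure 114 mm over their backs; the gripper's body (76 mm by 85 mm) begins 54 mm behind the grasp point. The pads swing forward as they close: fully open they stand 13 mm farther back than shut.
Start: joints at [-1.271, 0.286, 1.577, -0, 1.279, -0.15], TCP at [0.294, -0.608, 0.25] pointing down, gripper open.
Joint ranges: [-2.77, 2.77], [-0.9, 2.22], [0.21, 2.48], [-1.53, 4.67], [0.24, 2.81], [-2.84, 2.84]. Speed limits (rad/s): [2.79, 2.79, 3.14, 3.14, 3.14, 3.14].

INTERFACE

Orientations are given as a unit quaternion [x, y, z, w].
In Python, from plant import ctrl gives the robot as it stands.
- The arm moves only by the tool apply_moves, never from a script. Its argument "series" is a list of rows, each a list of 6 numbers: the shift along the world's x, y, z scaled (see below), then the turn, a rotation vector about the world's x, y, z scaled (see below). A call has 1 to 20 rows; each row is the pose to reach, as a shift and turn from the pose commanded when the call began; what a row does not reach only later rows make up. The controller multiplies each number of a shift by 0.8 m and each number of a turn by 45 degrees. A row lasts 1/8 s, in which the tool goes at most 62.5 mm and 10.7 degrees, less where a joint would pass 70% of its speed; a pose out of reach is approached as far as the arm can. A call with a number of a shift or a turn outside -1 to 1 is refused whole. A call with a gripper value outside its range is refused whole. "jaw" is the opening, from 0 (shut) to 1 (fully open), set as the call begins (left out, the last holds). The fingers move at their own pace and stop on an object; "squeeze" is the grip in N (left out, the last holds). Time passes only in rows, so rows that repeat a pose let the fingers close. It gives the time, the measured TCP pose, the force, the opening and the grip force at its end, in the units of the state.
- ctrl.get_state(): the state, without advancing time (a new reading comes with each control period).
- ctrl.read_camera(name): name is "side" or "top"; returns the picture (420x560x3 uint8, red, green, blue); there is no depth.
- ctrl.get_calibration(name): a dict with "fx", "fy", "cx", "cy" (pixels), "xyz" and "orientation" of the camera in the world. Camera axes: x right, y up, looking along -z (the intrinsics and any distortion apply to the point x, -y, -z); pixel columns grow to the right and rows downward; lengths in m; the calibration is good to about 2 mm. A picture is of the moment at which its call begins. get_calibration takes no time and is no camera call.
- ctrl.sign_off(): hands the job in; it is judged then, once.
Trained networks look in the newest picture that a camera, given by its name, has taken for a name from the list of things; names that differ only in an ending like _2 or _b are one class to them, and where a whole thing is asked for, a point or a joint stands for the part that bears it (a point fixed in the world has none). Each returns a list of dicts, best first, with "p" (0 to 1); they miss things now and then, are a little off and sometimes report something else, mostly with a low value. They report only what shows in the picture. A call takes as long as a camera call. They do not tell look-alikes from the thing itself.
- ctrl.boxes_of(thing, camera): "xy" ([column, row] as shares, 0 to 1, of the picture: columns of its width, rows of its height, amid what is visible of it).
- ctrl.silhouettes(thing, camera): "pixels" (420x560 bool, what is visible of it) and "xy" ([column, row] as shares, 0 to 1, of the picture: columns of its width, rows of its height, amid what is visible of it).
The state is a dict: "time": time; "qpos": joint angles; "dq": joint speeds; "joint_efforts": joint torques, N m; "eef_pos": TCP position; "tcp_rot": TCP orientation; "contact_force": force on the tool from outside, world axes, zero at the start; "wrist_torque": the same for the moment, N m; "opening": opening from 0.0 (shut) to 1.0 (fully open); "finger_force": force on a finger pad.
Only numpy, scipy, OpenCV 4.12 (cv2) and the standard library are available. Lean on these libraries where they do the work, as an engineer would, in place of code of your own. Each camera call takes 0.05 s, during which the arm holds its last target. There are 200 camera calls.

TASK

Take the stick of sealing wax from its sloping rest and stand it upright, all the way home, in the wooden stand's one clear socket, then let go. Broken stubs are stuck down inside the other two sockets, so feel for the clear one. Leave the other things on the dresser where they are.

Things in the scene. Friction and masses are not known exactly. Their poses are not given: they have to be found in the camera images.
- stick: dark red bar of sealing wax, 10 x 10 x 97 mm, 20 to 45 g, both ends alike. Origin at the middle of one long face; own y runs along it, own z points from that face into the bar (centre line at z = 5 mm). At the start it leans in the rest, 40 degrees from vertical, upper end toward the rest's -x (roughly the robot); its upper 40 mm stick out free beyond the rest.
- stick_mid (a point): centre of the wax stick: 48.5 mm from each end, on its centre line
- rest: fixed sloping rest of brown wood: base plate 100 (x) x 55 (y) x 8 mm, an inclined spine 8 mm wide under the stick (on its -x side), and a pocket with 5 mm cheeks left and right round the stick's lowest 28 mm and a lip 10 mm high before its foot. Draw the stick out along its own length by 35 mm or more to clear the pocket. Origin: centre of the base's underside.
- rest_foot (a point): centre of the pocket floor, where the stick's foot stands at the start: 30 mm toward +x and 18 mm above the rest's origin
- stand: fixed block of brown wood, 44 (x) x 112 (y) x 45 mm high, origin at the centre of its underside. A row of three square sockets in its top, 34 mm apart along own y, sides parallel to own x and y: 12 x 12 mm with a 1.5 mm chamfer, 36 mm deep. In two a stub of wax fills all but the top 14 mm; in the clear one a 2 mm film of wax lies on the floor, so the stick goes in 34 mm. Which is which varies.
- stand_hole0 (a point): centre of the mouth of the socket at the stand's own +y end, in the top face
- stand_hole1 (a point): centre of the mouth of the middle socket, in the top face
- stand_hole2 (a point): centre of the mouth of the socket at the stand's own -y end, in the top face
- tin: bystander: round salve tin, 53 mm across, 22 mm high; origin at the centre of its underside
- tealight: bystander: tea light, 40 mm across, 21 mm high; origin at the centre of its underside
- stamp: bystander: seal stamp standing on its head, wooden handle, 26 mm across, 92 mm high; origin at the centre of its underside
- quartz: bystander: clear white crystal point, 34 x 30 mm, 74 mm high; origin at the centre of its underside
Not all that is in view belongs to the job. Leave any pink look-alike of the stand alone.

How it is judged:
By the outcome, as a careful person would: the job done as asked, in the order asked, and still so for the second after the job is handed in, with the robot touching nothing.
It also fails if it takes over 48 s, if anything falls off the work surface, if the arm or the gripper's body presses on something with over 40 N, if the wrist force passes 120 N, or if a joint passes its speed limit or range.

## Working session

There is one attempt and no reset: what is moved stays moved. The work goes in short steps, Python scripts to look and compute and a tool call to move; the robot and the scene stay as the last step left them, time stands still between calls to the robot, and variables do not carry over. Pictures are saved under pics/ and viewed, at most 10 in all, crops included, and the job is handed in when it is done.

Besides the shell and the picture viewer there is one more tool, called after ">>>" by a JSON object that holds its "api" and its "payload", one argument or row to a line. apply_moves: Moves the arm, as the interface text tells. Shifts and turns lie within -1 to 1; 1 stands for 0.8 m of shift or 45 degrees of turn. Its arguments: {"type":"object","properties":{"series":{"type":"array"},"jaw":{"type":"number"},"squeeze":{"type":"number"}},"required":["series"]}

```bash
ls; mkdir -p pics; python3 - <<'E'
from plant import ctrl
import cv2,numpy as np
ims=[]
for c in("side","top"):
    im=ctrl.read_camera(c);cv2.imwrite(f"pics/{c}0.png",im[:,:,::-1])
    print(c,ctrl.get_calibration(c))
    for t in("stick","rest","stand","tin","tealight","stamp","quartz","stand_hole0","stand_hole1","stand_hole2","rest_foot","stick_mid"):
        print(t,[(round(d["p"],2),[int(d["xy"][0]*560),int(d["xy"][1]*420)]) for d in ctrl.boxes_of(t,c)][:4])
print(ctrl.get_state())
E
```

```text
pics
side {'fx': 460.1584768455886, 'fy': 460.1584768455886, 'cx': 287.90227874751196, 'cy': 214.02485813482235, 'xyz': array([0.10361317, 1.09321127, 0.49777972]), 'orientation': array([-0.09960011,  0.56189389,  0.81015757, -0.13416331])}
stick [(0.56, [228, 236]), (0.52, [296, 206])]
rest [(0.76, [229, 256]), (0.35, [297, 211])]
stand [(0.98, [295, 210]), (0.62, [276, 231])]
tin [(0.64, [335, 224]), (0.22, [296, 207])]
tealight [(0.52, [316, 247])]
stamp [(0.59, [340, 190])]
quartz [(0.57, [197, 285])]
stand_hole0 [(0.64, [298, 209]), (0.62, [278, 233]), (0.17, [230, 255])]
stand_hole1 [(0.64, [298, 209]), (0.62, [278, 233]), (0.17, [230, 255])]
stand_hole2 [(0.64, [298, 209]), (0.62, [278, 233]), (0.17, [230, 255])]
rest_foot [(0.89, [228, 254])]
stick_mid [(0.65, [233, 232])]
top {'fx': 432.6675997810061, 'fy': 432.6675997810061, 'cx': 282.7777442704118, 'cy': 215.72765042179853, 'xyz': array([0.41770219, 0.00998515, 1.08861274]), 'orientation': array([-0.03774172,  0.03203974,  0.7166103 , -0.69571452])}
stick [(0.67, [222, 192]), (0.59, [352, 219])]
rest [(0.77, [221, 195])]
s
[... 435 characters left out ...]
time': 1.3, 'qpos': array([-1.27098555e+00,  2.86319141e-01,  1.57668033e+00, -1.61540194e-05,
        1.27860541e+00, -1.50000679e-01]), 'dq': array([ 0.00081115,  0.00137629, -0.00065189,  0.00092355,  0.00166314,
       -0.00096373]), 'joint_efforts': array([ 9.30265742e-04, -4.05955660e+01, -2.92932397e+01, -1.20533200e-04,
        5.34784795e-04, -2.74395397e-06]), 'eef_pos': array([ 0.29350793, -0.60783894,  0.25032276]), 'tcp_rot': array([ 9.74814617e-01,  2.23016732e-01, -8.17034610e-06, -5.51591742e-06]), 'contact_force': array([-0.29499458,  0.21728678,  0.25633069]), 'wrist_torque': array([-0.00835651, -0.03148631,  0.02532035]), 'finger_force': 0.0, 'opening': 1.0017234642751855}
```

View pics/side0.png

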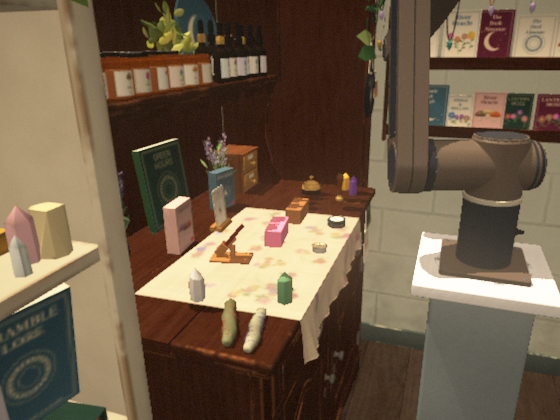

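View pics/top0.png

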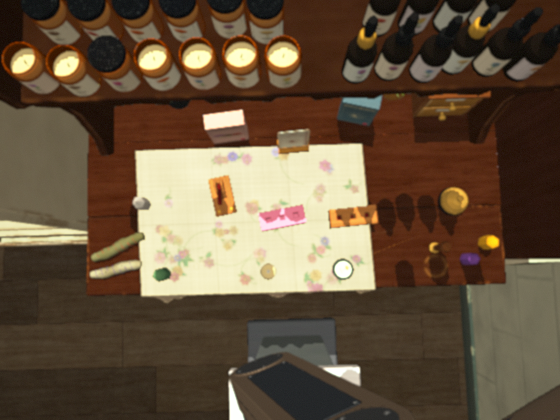

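Both pictures: the stick in its rest is at side (232,240) / top (222,195). The brown stand is at side (297,209) / top (352,217), and its pink look-alike at side (277,231) / top (283,217). Candidates for the stand are top (352,217) brown and top (283,217) pink, so I choose brown. The only leaning dark red bar is at top (222,195). I'll check both in one close crop.

```bash
cat > h.py <<'E'
from plant import ctrl
import cv2,numpy as np
from scipy.spatial.transform import Rotation as R
C={}
def cal(c):
    if c not in C: C[c]=ctrl.get_calibration(c)
    return C[c]
def proj(c,P):
    k=cal(c);p=R.from_quat(k["orientation"]).inv().apply(np.atleast_2d(P)-k["xyz"])
    return np.c_[k["cx"]+k["fx"]*p[:,0]/-p[:,2],k["cy"]+k["fy"]*-p[:,1]/-p[:,2]]
def ray(c,uv):
    k=cal(c);d=np.array([(uv[0]-k["cx"])/k["fx"],-(uv[1]-k["cy"])/k["fy"],-1])
    return k["xyz"],R.from_quat(k["orientation"]).apply(d)
def onz(c,uv,z):
    o,d=ray(c,uv);return o+d*(z-o[2])/d[2]
E
python3 - <<'E'
from h import *
def crop(c,u,v,w=50,h=37.5,s=8):
    im=cv2.imread(f"pics/{c}0.png")
    return cv2.resize(im[int(v-h):int(v-h)+75//1,int(u-w):int(u-w)+100][:74,:],(400,296),interpolation=cv2.INTER_CUBIC)
o=np.vstack([np.hstack([crop("top",222,195),crop("top",352,217)]),np.hstack([crop("side",235,240),crop("side",297,209)])])
cv2.imwrite("pics/crop1.png",o)
print(onz("top",(222,196),0.01),onz("top",(352,217),0.045),onz("top",(283,217),.045))
for n,c in(("tin",(343,269)),("tl",(268,271)),("quartz",(142,202)),("stamp",(436,264)),("book",(293,140)),("pinkbox",(226,127)),("blue",(360,107))):print(n,onz("top",c,.02))
for c in("top","side"):
  for t in("stick","stand"):
    for d in ctrl.silhouettes(t,c)[:2]:
        m=d["pixels"].astype(np.uint8);r=cv2.minAreaRect(cv2.findNonZero(m));print(c,t,d["p"],r)
E
```

```text
[0.57919459 0.16877473 0.01      ] [ 0.51305986 -0.15042503  0.045     ] [0.51807302 0.01645344 0.045     ]
tin [ 0.38819222 -0.12653462  0.02      ]
tl [0.38863325 0.05724959 0.02      ]
quartz [0.56867213 0.36752737 0.02      ]
stamp [ 0.39376271 -0.35421477  0.02      ]
book [ 0.71496393 -0.0143295   0.02      ]
pinkbox [0.75406575 0.15444798 0.02      ]
blue [ 0.7952553  -0.18714308  0.02      ]
top stick 0.39 ((219.0, 193.5), (21.0, 4.0), 90.0)
top stand 0.8 ((281.48077392578125, 217.4038543701172), (19.023263931274414, 44.714473724365234), 78.69007110595703)
top stand 0.62 ((351.8048400878906, 216.09693908691406), (19.232444763183594, 48.36168670654297), 84.14398956298828)
side stick 0.52 ((233.423095703125, 235.38461303710938), (3.565164804458618, 25.561565399169922), 42.273685455322266)
side stand 0.82 ((296.0, 211.0), (26.0, 22.0), 90.0)
side stand 0.6 ((275.8197021484375, 231.98362731933594), (22.27178955078125, 31.868581771850586), 5.19442892074585)
```

View pics/crop1.png

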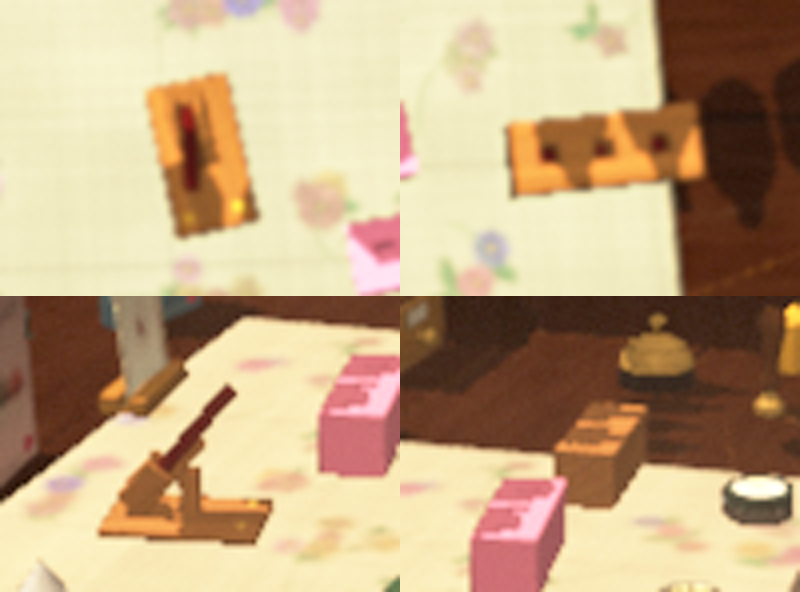

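The crop confirms it. The dark red stick leans in the brown rest (upper end toward the robot), and the brown stand, not the pink one, shows three dark sockets near top-picture pixels (339,216), (352,216) and (367,214). Next I fit poses from the corner pixels.

```bash
cat >> h.py <<'E'
from scipy.optimize import least_squares
def fit(P,obs,x0):
    "obs: list of (cam, local point, uv)"
    def f(q):
        Rz=R.from_euler("z",q[2])
        return np.concatenate([proj(c,Rz.apply(p)+[q[0],q[1],0])[0]-uv for c,p,uv in obs])
    r=least_squares(f,x0,loss="soft_l1");return r.x,f(r.x).reshape(-1,2)
E
python3 - <<'E'
from h import *
def cr(o,x,y): return np.array([o[0]+(x+.5)/4-.5,o[1]+(y+.5)/4-.5])
T1,T2,S1,S2=(172,157),(302,179),(185,202),(247,171)
h=.045
st=[("top",[.022,.056,h],cr(T2,107,123)),("top",[.022,-.056,h],cr(T2,298,103)),("top",[-.022,-.056,h],cr(T2,306,178)),
("side",[-.022,.056,h],cr(S2,212,169)),("side",[.022,.056,h],cr(S2,157,156)),("side",[.022,-.056,h],cr(S2,198,106)),("side",[-.022,-.056,h],cr(S2,248,109)),("side",[-.022,.056,0],cr(S2,210,211))]
re=[("top",[.05,.0275,.008],cr(T1,150,90)),("top",[.05,-.0275,.008],cr(T1,225,75)),("top",[-.05,-.0275,.008],cr(T1,257,217)),("top",[-.05,.0275,.008],cr(T1,178,237)),
("side",[.05,.0275,.008],cr(S1,100,534-296)),("side",[-.05,.0275,.008],cr(S1,255,540-296)),("side",[-.05,-.0275,.008],cr(S1,272,502-296)),
("side",[-.0324-.003,.005,.095],cr(S1,235,392-296))]
q,r=fit(None,st,[.51,-.15,.1]);print("stand",q,np.degrees(q[2]));print(r.round(1).tolist())
Rz=R.from_euler("z",q[2])
for i,y in enumerate((.034,0,-.034)):print("hole",i,Rz.apply([0,y,h])+[q[0],q[1],0])
q,r=fit(None,re,[.57,.17,.2]);print("rest",q,np.degrees(q[2]));print(r.round(1).tolist())
Rz=R.from_euler("z",q[2]);s,c=np.sin(np.radians(40)),np.cos(np.radians(40))
P=lambda l:Rz.apply([.03-s*l,0,.018+c*l])+[q[0],q[1],0]
print("foot",P(0),"mid",P(.0485),"top",P(.097),"grasp",P(.077))
for n in("top","side"):print(n,proj(n,[P(.097),P(.03)]))
# target rot and rotvec from present
now=R.from_quat(ctrl.get_state()["tcp_rot"])
z=Rz.apply([s,0,-c]);y=Rz.apply([0,-1,0]);x=np.cross(y,z)
tg=R.from_matrix(np.c_[x,y,z]);print("turn/45",np.degrees((tg*now.inv()).as_rotvec())/45,tg.as_quat())
print("shift/.8 grasp",(P(.077)-ctrl.get_state()["eef_pos"])/.8,"dir",P(1)-P(0))
E
```

```text
stand [ 0.51437146 -0.15426125  0.06434496] 3.686694486634104
[[1.2, 0.2], [-0.6, 0.9], [-0.5, 0.1], [0.0, -3.3], [-0.9, -1.3], [-1.3, -0.5], [-0.2, -0.2], [0.5, 0.6]]
hole 0 [ 0.51218524 -0.12033161  0.045     ]
hole 1 [ 0.51437146 -0.15426125  0.045     ]
hole 2 [ 0.51655768 -0.18819089  0.045     ]
rest [0.57977631 0.17010275 0.19263038] 11.036907541541353
[[-2.2, 0.1], [0.2, -0.9], [0.5, 1.8], [-1.1, 1.7], [-1.6, -2.0], [-0.0, -1.3], [0.6, -1.5], [-0.4, -1.8]]
foot [0.60922143 0.17584599 0.018     ] mid [0.57862285 0.16987777 0.05515316] top [0.54802426 0.16390955 0.09230631] grasp [0.56064224 0.16637067 0.07698542]
top [[219.00705258 204.12637091]
 [218.66726455 189.74033572]]
side [[242.25327265 224.09034698]
 [226.00957046 242.84715519]]
turn/45 [ 0.2813663  -0.84569234 -0.31395943] [ 0.93533741  0.0903668   0.34043497 -0.03289083]
shift/.8 grasp [ 0.3339248   0.96776246 -0.21668568] dir [-0.63089865 -0.12305608  0.76604444]
```

>>> {"api": "apply_moves", "payload": {
  "series": [
    [0.258,0.51,0,0,0,0],
    [0.258,0.51,0,0,0,0],
    [0.258,0.51,0,0,0,0],
    [0.258,0.51,0,0,0,0],
    [0.258,0.51,0,0,0,0],
    [0.258,0.51,0,0,0,0],
    [0.258,0.51,0,0,0,0],
    [0.258,0.51,0,0,0,0],
    [0.276,0.956,-0.08,0.281,-0.846,-0.314],
    [0.276,0.956,-0.08,0.281,-0.846,-0.314],
    [0.276,0.956,-0.08,0.281,-0.846,-0.314],
    [0.276,0.956,-0.08,0.281,-0.846,-0.314],
    [0.276,0.956,-0.08,0.281,-0.846,-0.314],
    [0.276,0.956,-0.08,0.281,-0.846,-0.314],
    [0.276,0.956,-0.08,0.281,-0.846,-0.314],
    [0.276,0.956,-0.147,0.281,-0.846,-0.314],
    [0.276,0.956,-0.147,0.281,-0.846,-0.314],
    [0.276,0.956,-0.147,0.281,-0.846,-0.314]
  ],
  "jaw": 0.5,
  "squeeze": 40
}}

```text
time: 3.75
eef_pos: [0.5154, 0.1546, 0.1375]
tcp_rot: [0.936, 0.09, 0.34, -0.033]
contact_force: [0.6, -0.2, 0.5]
opening: 0.497
finger_force: 0.0
```

```bash
python3 - <<'E'
from h import *
s=ctrl.get_state();Q=R.from_quat(s["tcp_rot"]);t=s["eef_pos"];print(t,ctrl.get_state()["time"])
o=[]
for c,(u,v) in(("side",(235,225)),("top",(222,200))):
    im=ctrl.read_camera(c)[:,:,::-1];k=im[v-50:v+50,u-33:u+33]
    k=cv2.resize(k,(396,600),interpolation=cv2.INTER_CUBIC)
    for p in (t,t+Q.apply([0,0,.019]),t+Q.apply([0,0,.073])):
        q=((proj(c,p)[0]-(u-33,v-50))+.5)*6
        cv2.circle(k,tuple(int(a) for a in q),3,(255,255,0),-1)
    o.append(k)
cv2.imwrite("pics/g1.png",np.hstack(o))
E
```

```text
[0.51543464 0.15456513 0.13751742] 3.75
```

View pics/g1.png

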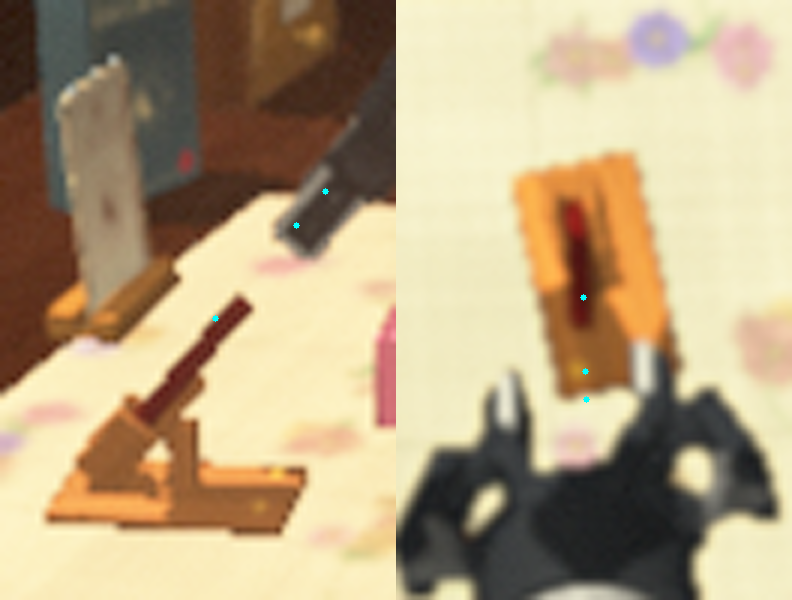

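The crop shows the gripper in line behind the stick: stick top end at side pixel (242,225) and top pixel (219.5,204), within about 1 px of the model. I'll slide the open fingers round it and look before closing.

>>> {"api": "apply_moves", "payload": {
  "series": [
    [0,0,0,0,0,0],
    [0.02,0.0035,-0.024,0,0,0],
    [0.04,0.007,-0.048,0,0,0],
    [0.058,0.0095,-0.07,0,0,0],
    [0.058,0.0095,-0.07,0,0,0],
    [0.058,0.0095,-0.07,0,0,0]
  ],
  "jaw": 0.35
}}

```text
time: 4.6
eef_pos: [0.5615, 0.1513, 0.1068]
tcp_rot: [0.942, 0.097, 0.319, -0.046]
contact_force: [-0.3, 0.3, -0.1]
opening: 0.351
finger_force: 0.0
```

```bash
python3 - <<'E'
from h import *
s=ctrl.get_state();Q=R.from_quat(s["tcp_rot"]);t=s["eef_pos"];print(t,s["contact_force"],s["dq"].round(3))
o=[]
for c,(u,v) in(("side",(235,235)),("top",(222,195))):
    im=ctrl.read_camera(c)[:,:,::-1];k=im[v-50:v+50,u-33:u+33]
    k=cv2.resize(k,(396,600),interpolation=cv2.INTER_CUBIC)
    for p in (t,t+Q.apply([0,0,.019])):
        q=((proj(c,p)[0]-(u-33,v-50))+.5)*6
        cv2.circle(k,tuple(int(a) for a in q),3,(255,255,0),-1)
    o.append(k)
cv2.imwrite("pics/g2.png",np.hstack(o))
E
```

```text
[0.56152054 0.15131662 0.10677492] [-0.31335819  0.29839588 -0.11716619] [ 0.005 -0.011  0.008  0.006 -0.    -0.006]
```

View pics/g2.png

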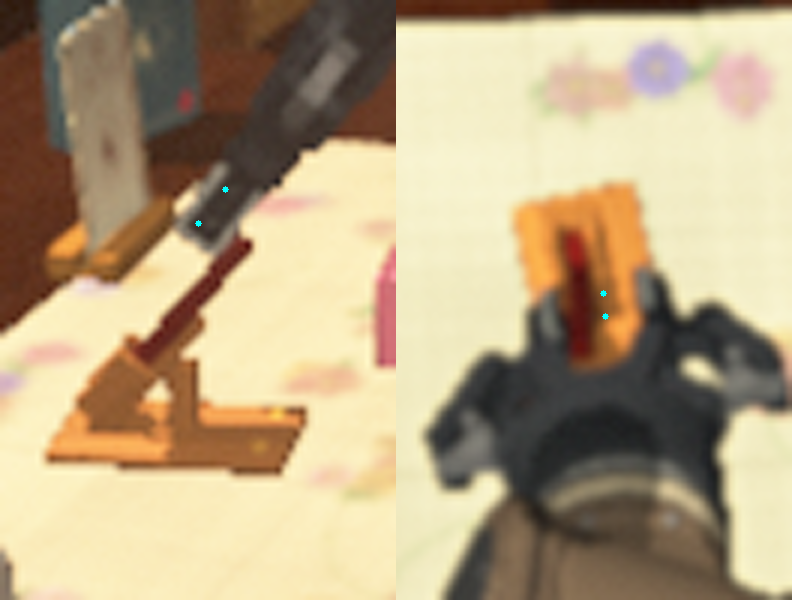

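```bash
python3 - <<'E'
from h import *
s=ctrl.get_state();print(s["qpos"],s["joint_efforts"],s["eef_pos"],s["tcp_rot"],s["time"])
E
```

```text
[0.03846494 0.02969212 2.26345186 0.56276696 0.23746428 0.89661905] [-5.77413943e-02 -2.47925323e+01 -2.37774378e+01  2.02112049e-01
 -1.00115329e+00  3.83087681e-03] [0.56128345 0.15150065 0.10677562] [ 0.94157681  0.0967784   0.3193001  -0.04598368] 4.7
```

The fingers straddle the stick (top pixel about (219,200)), but joint 5 is at its 0.24 limit, so the 40° tilt is out of reach. I'll grasp with less tilt (15°); the stick can sit angled in the pads.

```bash
cat >> h.py <<'E'
def tool(yaw,tilt):
    "tool z down, tilted forward by tilt deg along yaw; x forward"
    a=R.from_euler("z",yaw,degrees=True);t=np.radians(tilt)
    z=a.apply([np.sin(t),0,-np.cos(t)]);y=a.apply([0,-1,0])
    return R.from_matrix(np.c_[np.cross(y,z),y,z])
def mv(p,q):
    s=ctrl.get_state();n=R.from_quat(s["tcp_rot"])
    print("shift",((np.array(p)-s["eef_pos"])/.8).round(4),"turn",(np.degrees((q*n.inv()).as_rotvec())/45).round(4))
E
python3 - <<'E'
from h import *
mv([.5428,.1614,.1446],tool(11.5,15))
E
```

```text
shift [-0.0231  0.0124  0.0473] turn [-0.1338  0.4854 -0.0096]
```

>>> {"api": "apply_moves", "payload": {
  "series": [
    [-0.03,0,0.05,0,0,0],
    [-0.03,0.012,0.06,0,0,0],
    [-0.023,0.012,0.055,-0.134,0.485,-0.01],
    [-0.023,0.012,0.047,-0.134,0.485,-0.01],
    [-0.023,0.012,0.047,-0.134,0.485,-0.01],
    [-0.023,0.012,0.047,-0.134,0.485,-0.01],
    [-0.023,0.012,0.047,-0.134,0.485,-0.01]
  ]
}}

```text
time: 5.58
eef_pos: [0.5418, 0.1608, 0.1429]
tcp_rot: [0.987, 0.099, 0.129, -0.013]
contact_force: [-0.2, 0.2, -0.1]
opening: 0.348
finger_force: 0.0
```

```bash
python3 - <<'E'
from h import *
print(ctrl.get_state()["qpos"])
mv([.5428,.1614,.1446],tool(11.5,15))
mv([.5606,.1649,.077],tool(11.5,15))
E
```

```text
[0.098056   0.04294744 2.07923621 0.03850237 0.76033863 1.44431964]
shift [0.0012 0.0007 0.0021] turn [-0.0001 -0.0014  0.0007]
shift [ 0.0235  0.0051 -0.0824] turn [-0.0001 -0.0014  0.0007]
```

>>> {"api": "apply_moves", "payload": {
  "series": [
    [0.008,0.002,-0.027,0,0,0],
    [0.016,0.0035,-0.055,0,0,0],
    [0.0235,0.005,-0.082,0,0,0],
    [0.0235,0.005,-0.082,0,0,0],
    [0.0235,0.005,-0.082,0,0,0],
    [0.0235,0.005,-0.082,0,0,0]
  ]
}}

```text
time: 6.32
eef_pos: [0.5625, 0.165, 0.0795]
tcp_rot: [0.986, 0.099, 0.131, -0.013]
contact_force: [-0.2, -0.5, 0.6]
opening: 0.35
finger_force: 0.0
```

```bash
python3 - <<'E'
from h import *
s=ctrl.get_state();Q=R.from_quat(s["tcp_rot"]);t=s["eef_pos"];print(t,s["contact_force"],s["dq"].round(3))
o=[]
for c,(u,v) in(("side",(235,235)),("top",(222,195))):
    im=ctrl.read_camera(c)[:,:,::-1];k=im[v-50:v+50,u-33:u+33]
    k=cv2.resize(k,(396,600),interpolation=cv2.INTER_CUBIC)
    for p in (t,t+Q.apply([0,0,.019])):
        q=((proj(c,p)[0]-(u-33,v-50))+.5)*6
        cv2.circle(k,tuple(int(a) for a in q),3,(255,255,0),-1)
    o.append(k)
cv2.imwrite("pics/g3.png",np.hstack(o))
E
```

```text
[0.56245724 0.16496865 0.07950954] [-0.18035378 -0.52409026  0.62053879] [-0.     0.002 -0.003 -0.001 -0.002 -0.   ]
```

View pics/g3.png

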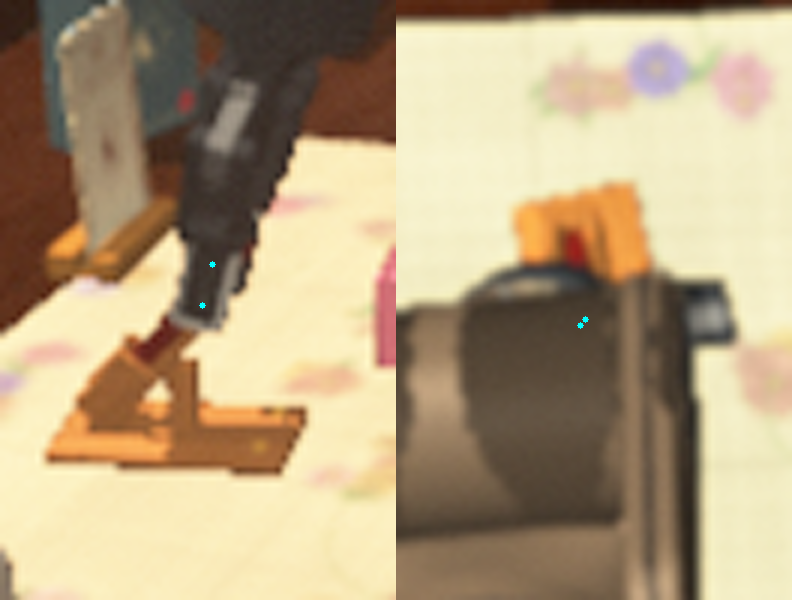

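The near finger covers the stick's free upper part in the side view (TCP at about (237,230)), so I close.

>>> {"api": "apply_moves", "payload": {
  "series": [
    [0,0,0,0,0,0],
    [0,0,0,0,0,0],
    [0,0,0,0,0,0],
    [0,0,0,0,0,0],
    [0,0,0,0,0,0]
  ],
  "jaw": 0,
  "squeeze": 60
}}

```text
time: 7.05
eef_pos: [0.5623, 0.165, 0.0787]
tcp_rot: [0.986, 0.099, 0.13, -0.013]
contact_force: [-3.2, -1.6, 5.2]
opening: 0.104
finger_force: 59.0
```

>>> {"api": "apply_moves", "payload": {
  "series": [
    [-0.01,-0.002,0.012,0,0,0],
    [-0.02,-0.004,0.024,0,0,0],
    [-0.03,-0.006,0.036,0,0,0],
    [-0.04,-0.008,0.048,0,0,0],
    [-0.05,-0.01,0.06,0,0,0],
    [-0.05,-0.01,0.1,0,0,0],
    [-0.05,-0.01,0.16,0,0,0],
    [-0.05,-0.01,0.16,0,0,0],
    [-0.05,-0.01,0.16,0,0,0]
  ]
}}

```text
time: 8.18
eef_pos: [0.5208, 0.1568, 0.2054]
tcp_rot: [0.987, 0.099, 0.128, -0.013]
contact_force: [0.1, -0.5, -0.9]
opening: 0.104
finger_force: 58.4
```

```bash
python3 - <<'E'
from h import *
# stick upright: stick was 40 deg, tool 15 -> tool tilt -25 ; hover with stick foot 40mm above stand; over hole1
mv([.5144,-.1543,.045+.077+.04],tool(3.7,-25))
E
```

```text
shift [-0.0081 -0.3888 -0.0542] turn [-0.1169  0.8781 -0.1655]
```

>>> {"api": "apply_moves", "payload": {
  "series": [
    [0,-0.08,0,0,0,0],
    [-0.008,-0.15,0,-0.02,0.2,-0.03],
    [-0.008,-0.22,0,-0.05,0.4,-0.08],
    [-0.008,-0.29,-0.02,-0.08,0.6,-0.12],
    [-0.008,-0.36,-0.04,-0.117,0.8,-0.166],
    [-0.008,-0.389,-0.054,-0.117,0.878,-0.166],
    [-0.008,-0.389,-0.054,-0.117,0.878,-0.166],
    [-0.008,-0.389,-0.054,-0.117,0.878,-0.166],
    [-0.008,-0.389,-0.054,-0.117,0.878,-0.166],
    [-0.008,-0.389,-0.054,-0.117,0.878,-0.166]
  ]
}}

```text
time: 9.43
eef_pos: [0.5157, -0.1534, 0.1639]
tcp_rot: [0.976, 0.032, -0.214, 0.007]
contact_force: [-0.0, -0.5, 0.3]
opening: 0.106
finger_force: 58.6
```

```bash
python3 - <<'E'
from h import *
s=ctrl.get_state();t=s["eef_pos"];print(t,s["qpos"])
mv([.5144,-.1543,.045+.077+.04],tool(3.7,-25))
o=[]
for c,(u,v) in(("side",(297,190)),("top",(352,210))):
    im=ctrl.read_camera(c)[:,:,::-1];cv2.imwrite(f"pics/{c}4.png",im);k=im[v-50:v+50,u-33:u+33]
    k=cv2.resize(k,(396,600),interpolation=cv2.INTER_CUBIC)
    for p in (t,t+[0,0,-.077],t+[0,0,.02]):
        q=((proj(c,p)[0]-(u-33,v-50))+.5)*6
        cv2.circle(k,tuple(int(a) for a in q),2,(255,255,0),-1)
    o.append(k)
cv2.imwrite("pics/g4.png",np.hstack(o))
E
```

```text
[ 0.51572122 -0.15344514  0.16385214] [-0.39659296  0.29333187  1.77520804 -0.18984669  1.46649163  1.16633526]
shift [-0.0017 -0.0011 -0.0023] turn [ 0.0009  0.0049 -0.0013]
```

View pics/g4.png

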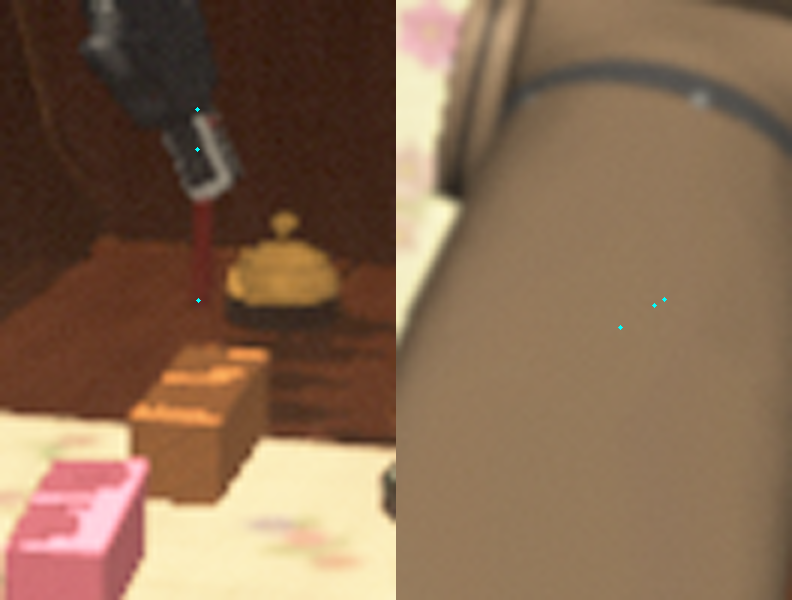

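The side view shows the stick hanging upright, foot at about side pixel (297.5,189.5), above the brown stand, and the arm hides the top view. I'll refine the stand pose from the first pictures by an outline fit.

```bash
cat > fit.py <<'E'
from h import *
from scipy.optimize import minimize
S=8
B=np.array([[x,y,z] for x in(-.022,.022) for y in(-.056,.056) for z in(0,.045)])
def hull(c,q,o,n):
    p=proj(c,R.from_euler("z",q[2]).apply(B)+[q[0],q[1],0])-o
    m=np.zeros((n[1]*S,n[0]*S),np.uint8)
    return cv2.fillConvexPoly(m,cv2.convexHull(np.round(((p+.5)*S-.5)*16).astype(np.int32)),1,shift=4)
q0=np.array([.5144,-.1555,.064]);M={}
for c,o in(("top",(317,187)),("side",(270,182))):
    n=(70,56);im=cv2.imread(f"pics/{c}0.png")[o[1]:o[1]+n[1],o[0]:o[0]+n[0]]
    im=cv2.resize(im,None,fx=S,fy=S,interpolation=cv2.INTER_CUBIC)
    h=hull(c,q0,o,n);k=np.ones((S*4,S*4));m=np.where(h,3,2).astype(np.uint8)
    m[cv2.erode(h,k)>0]=1;m[cv2.dilate(h,k)==0]=0
    cv2.grabCut(im,m,None,np.zeros((1,65)),np.zeros((1,65)),4,cv2.GC_INIT_WITH_MASK)
    M[c]=((m&1).astype(np.uint8),o,n)
    d=im.copy();cv2.drawContours(d,cv2.findContours(M[c][0],0,1)[0],-1,(255,255,0),1);cv2.imwrite(f"pics/gc_{c}.png",d)
def cost(q,cams,reg=0):
    r=0
    for c in cams:
        m,o,n=M[c];dy=np.array([0,0.]) 
        r+=np.count_nonzero(hull(c,q,o,n)^m)/S/S
    return r
for cams in(("top",),("side",),("top","side")):
    r=minimize(cost,q0,args=(cams,),method="Nelder-Mead",options=dict(initial_simplex=q0+np.r_[np.zeros((1,3)),np.diag([.006,.006,.08])],xatol=1e-4,fatol=.02))
    print(cams,r.x.round(4),round(r.fun,2))
a=[cv2.resize(cv2.imread(f"pics/gc_{c}.png"),(400,320)) for c in("top","side")];cv2.imwrite("pics/gc.png",np.hstack(a))
E
python3 fit.py
```

```text
('top',) [ 0.5164 -0.1546  0.0759] 55.47
('side',) [ 0.515  -0.1539  0.0783] 30.38
('top', 'side') [ 0.5161 -0.1549  0.0745] 97.23
```

View pics/gc.png

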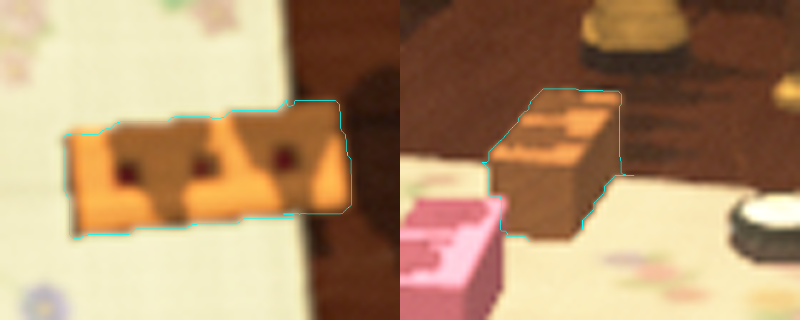

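The cyan outline follows the brown stand's edges in both crops, with sockets near crop pixels (127,172), (204,166) and (287,158). Stand is about (0.5155,-0.1555), yaw 4.3°, and the stick's axis sits about 2 mm to the -x side of the TCP. I'll feel the middle socket.

>>> {"api": "apply_moves", "payload": {
  "series": [
    [0.0022,-0.0027,-0.02,0,0.003,0.013],
    [0.0022,-0.0027,-0.035,0,0.003,0.013],
    [0.0022,-0.0027,-0.043,0,0.003,0.013],
    [0.0022,-0.0027,-0.043,0,0.003,0.013],
    [0.0022,-0.0027,-0.048,0,0.003,0.013],
    [0.0022,-0.0027,-0.052,0,0.003,0.013],
    [0.0022,-0.0027,-0.056,0,0.003,0.013],
    [0.0022,-0.0027,-0.06,0,0.003,0.013],
    [0.0022,-0.0027,-0.06,0,0.003,0.013]
  ]
}}

```text
time: 10.65
eef_pos: [0.5186, -0.1569, 0.1229]
tcp_rot: [0.975, 0.036, -0.218, 0.009]
contact_force: [-3.6, 4.5, 25.9]
opening: 0.103
finger_force: 61.9
```

Contact at foot height about 45.7 mm, so it's on the rim. The force pushes toward -x,+y, so I'll slide lightly that way.

>>> {"api": "apply_moves", "payload": {
  "series": [
    [0,0,0.0065,0,0,0],
    [-0.001,0.001,0.0065,0,0,0],
    [-0.002,0.002,0.0065,0,0,0],
    [-0.002,0.002,0.0065,0,0,0]
  ]
}}

```text
time: 11.15
eef_pos: [0.5178, -0.1563, 0.1235]
tcp_rot: [0.976, 0.036, -0.214, 0.01]
contact_force: [0.3, 0.5, 9.6]
opening: 0.107
finger_force: 59.8
```

>>> {"api": "apply_moves", "payload": {
  "series": [
    [0,0.0015,0,0,0,0],
    [0,0.003,0,0,0,0],
    [0,0.0045,0,0,0,0],
    [0,0.0045,0,0,0,0]
  ]
}}

```text
time: 11.65
eef_pos: [0.5165, -0.1524, 0.1208]
tcp_rot: [0.976, 0.036, -0.215, 0.01]
contact_force: [0.9, -3.1, 2.5]
opening: 0.106
finger_force: 58.9
```

It dropped about 3 mm and is entering the mouth, so I ease back in y and lower.

>>> {"api": "apply_moves", "payload": {
  "series": [
    [0,-0.0013,-0.002,0,0,0],
    [0,-0.0013,-0.005,0,0,0],
    [0,-0.0013,-0.008,0,0,0],
    [0,-0.0013,-0.011,0,0,0],
    [0,-0.0013,-0.011,0,0,0]
  ]
}}

```text
time: 12.28
eef_pos: [0.5157, -0.1526, 0.111]
tcp_rot: [0.976, 0.036, -0.216, 0.009]
contact_force: [0.5, -4.8, -0.6]
opening: 0.104
finger_force: 58.7
```

>>> {"api": "apply_moves", "payload": {
  "series": [
    [0,-0.0015,-0.002,0,0,0],
    [0,-0.0015,-0.004,0,0,0],
    [0,-0.0015,-0.006,0,0,0],
    [0,-0.0015,-0.009,0,0,0],
    [0,-0.0015,-0.009,0,0,0]
  ]
}}

```text
time: 12.9
eef_pos: [0.5157, -0.153, 0.1036]
tcp_rot: [0.976, 0.036, -0.216, 0.008]
contact_force: [0.8, -0.9, -1.6]
opening: 0.113
finger_force: 58.7
```

Depth is about 19.5 mm with no resistance, past the 14 mm stub level. The middle socket is the clear one, so I lower all the way.

>>> {"api": "apply_moves", "payload": {
  "series": [
    [0,-0.0003,-0.004,0,0,0],
    [0,-0.0003,-0.008,0,0,0],
    [0,-0.0003,-0.012,0,0,0],
    [0,-0.0003,-0.016,0,0,0],
    [0,-0.0003,-0.02,0,0,0],
    [0,-0.0003,-0.022,0,0,0],
    [0,-0.0003,-0.022,0,0,0]
  ]
}}

```text
time: 13.78
eef_pos: [0.5163, -0.1539, 0.0897]
tcp_rot: [0.975, 0.036, -0.217, 0.008]
contact_force: [-1.2, 2.8, 11.3]
opening: 0.106
finger_force: 60.3
```

Foot is at about 33.5 mm depth with 11 N up, i.e. the floor. Releasing, then rising.

>>> {"api": "apply_moves", "payload": {
  "series": [
    [0,0,0,0,0,0],
    [0,0,0,0,0,0],
    [0,0,0,0,0,0],
    [0,0,0,0,0,0],
    [0,0,0,0,0,0]
  ],
  "jaw": 0.35
}}

```text
time: 14.4
eef_pos: [0.5157, -0.1537, 0.0864]
tcp_rot: [0.976, 0.036, -0.216, 0.008]
contact_force: [-0.6, 0.1, 0.2]
opening: 0.346
finger_force: 0.0
```

>>> {"api": "apply_moves", "payload": {
  "series": [
    [0,0,0.03,0,0,0],
    [0.01,0,0.07,0,0,0],
    [0.02,0,0.13,0,0,0],
    [0.02,0,0.2,0,0,0],
    [0.02,-0.1,0.2,0,0,0],
    [0.02,-0.18,0.2,0,0,0],
    [0.02,-0.25,0.2,0,0,0],
    [0.02,-0.25,0.2,0,0,0],
    [0.02,-0.25,0.2,0,0,0]
  ]
}}

```text
time: 15.52
eef_pos: [0.5314, -0.3541, 0.2461]
tcp_rot: [0.976, 0.036, -0.217, 0.007]
contact_force: [-0.3, -0.1, 0.2]
opening: 0.352
finger_force: 0.0
```

```bash
python3 - <<'E'
from h import *
o=[]
for c,(u,v) in(("side",(297,200)),("top",(340,215))):
    im=ctrl.read_camera(c)[:,:,::-1];k=im[v-50:v+50,u-50:u+50]
    o.append(cv2.resize(k,(400,400),interpolation=cv2.INTER_CUBIC))
print(ctrl.get_state()["time"],ctrl.get_state()["eef_pos"],proj("side",[[.5155,-.1545,.108],[.5155,-.1545,.045]]))
cv2.imwrite("pics/end.png",np.hstack(o))
E
```

```text
15.625 [ 0.53197307 -0.35239685  0.24637663] [[296.70107207 182.69709559]
 [296.78339753 202.75110325]]
```

View pics/end.png

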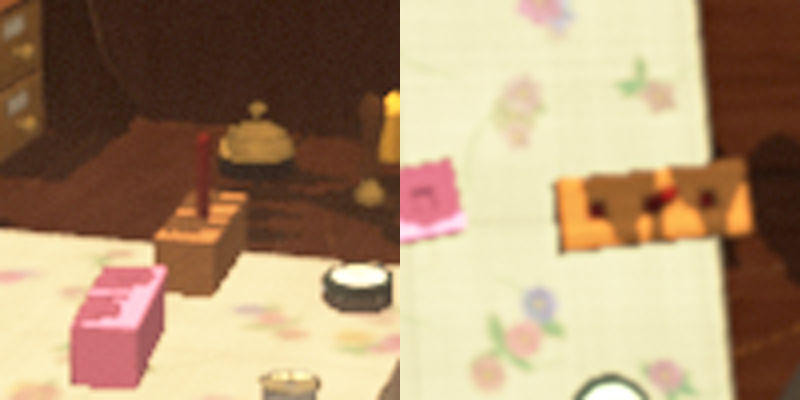

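The stick stands upright in the middle socket: side crop rows 133 to 217 put its top at pixel row 183, against 182.7 predicted for fully home. The gripper is clear and the other things look untouched.

```bash
python3 -c "
from plant import ctrl
print(ctrl.sign_off())"
```

```text
the job is handed in; nothing more can be done
None
```

The wax stick stands upright in the stand's middle socket, which was the clear one: it went in about 33.5 mm before touching the floor, and the last pictures match the full depth. The gripper let go and moved clear, and I handed the job in at about 15.6 s; no verdict came back.

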